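Seat the card-clip plate on the display riser's pin

ROBOT

A 6-joint arm with a two-finger parallel gripper is mounted at the origin on a cart in front of the work surface, level with it; the furniture and walls round the work are solid. World frame = base frame: x ahead of the robot, y to its left, z up, the work surface at z = 0. Lengths are in mm, angles in rad, forces in N, time in s.
With the tool pointing down it reaches from about 325 to 925 mm from the base axis. Payload 3.1 kg.
Tool frame: the origin (TCP) lies at the very end of the fingers, on their centre line; the grasp point (between the pads) lies 19 mm behind it; z points along the fingers, y is the line along which they close (so a half turn about z gives the same grasp; the last joint's range is limited). The gripper opens to 85 mm and grips with 20 to 120 N. Pads are 22 mm wide; open, the fingers measure 114 mm over their backs; the gripper's body (76 mm by 85 mm) begins 54 mm behind the grasp point. The pads swing forward as they close: fully open they stand 13 mm farther back than shut.
Start: joints at [-1.381, 0.217, 1.613, -0, 1.311, -0.112], TCP at [185.796, -596.757, 231.3] pointing down, gripper open.
Joint ranges: [-2.75, 2.75], [-0.78, 2.1], [0.31, 2.55], [-1.13, 4.27], [0.13, 2.63], [-2.58, 2.58]. Speed limits (rad/s): [2.79, 2.79, 3.14, 3.14, 3.14, 3.14].

INTERFACE

Orientations are given as a rotation vector (axis times angle).
In Python, from plant import r gives the robot as it stands. The module is installed in compiled form; this text tells all that it offers.
- The arm moves only by the tool step_arm, never from a script. Its argument "increments" is a list of rows, each an object with "dr": the turn, a rotation vector about the world's x, y, z in degrees, a list of three; "delta_pos": the shift along the world's x, y, z in cm, a list of three; "claw": the opening, from 0 (shut) to 1 (fully open). A call has 1 to 20 rows; each row is the pose to reach, as a shift and turn from the pose commanded when the call began; what a row does not reach only later rows make up. A row lasts 1/8 s, in which the tool goes at most 62.5 mm and 10.7 degrees, less where a joint would pass 70% of its speed; a pose out of reach is approached as far as the arm can. A call with a gripper value outside its range is refused whole. The fingers move at their own pace and stop on an object; "grip_force" is the grip in N (left out, the last holds). Time passes only in rows, so rows that repeat a pose let the fingers close. It gives the time, the measured TCP pose, the force, the opening and the grip force at its end, in the units of the state.
- r.sense(): the state, without advancing time (a new reading comes with each control period).
- r.snapshot(name): name is "side" or "top" or "wrist"; returns (picture, depth): 400x640x3 uint8, red, green, blue; 400x640 float32, mm along the optical axis (not along the pixel's ray), 0 where there is no reading.
- r.camera_params(name): a dict with "fx", "fy", "cx", "cy" (pixels), "k1" (the pictures are not rectified: a ray, as slopes to the right and down, at radius r is drawn at 1 + k1 r^2 times it, then the intrinsics apply), "R" (3x3) and "t" (3): a world point X has camera coordinates R X + t. Camera axes: x right, y down, z forward; pixel columns grow to the right and rows downward; lengths in mm; the calibration is good to about 2 mm. A picture is of the moment at which its call begins: read the wrist's pose just before it. camera_params takes no time and is no camera call; for the wrist camera it gives the pose at the moment of the call.
- r.job_done(): hands the job in; it is judged then, once.
The state is a dict: "t": time; "joint_pos": joint angles; "joint_vel": joint speeds; "effort": joint torques, N m; "position": TCP position; "orientation": TCP orientation; "wrist_force": force on the tool from outside, world axes, zero at the start; "ft_torque": the same for the moment, N m; "gripper_width": opening from 0.0 (shut) to 1.0 (fully open); "finger_force": force on a finger pad.
Only numpy, scipy, OpenCV 4.12 (cv2) and the standard library are available. Lean on these libraries where they do the work, as an engineer would, in place of code of your own. Each camera call takes 0.05 s, during which the arm holds its last target. There are 200 camera calls.

TASK

On the candle table, take the brass card-clip plate, the one with the hole, and slide it, kept low and level, off the riser's upper step and over the lower step until its hole sits over the upright pin, square with the riser. Let it drop so that it lies flat on the lower step with the pin in its hole, and let go. Leave the dark plate without a hole where it is.

Things in the scene. Friction and masses are not known exactly. Their poses are not given: they have to be found in the camera images.
- holed_clip (a point): Centre of the upright clip on the loose brass plate (70 x 60 x 6 mm in x, y, z; about 0.22 kg). The clip is a solid block 14 (x) x 30 (y) x 46 mm tall on the plate; grasp it from above across its 14 mm. This point is 23 mm above the plate's top, 29 above its underside. z up, x from clip to hole; the hole's centre is 36 mm away on the +x side. Starts at either end of the upper step.
- holed_hole (a point): Centre of the round 32 mm through hole in the brass plate, at the plate's underside; axes as holed_clip. It lies 49 mm from the plate's front (-x) edge and 21 mm from its back edge. At the start it is about 4 mm higher than the pin's top.
- pin_top (a point): Top of the riser's fixed steel pin, 12 mm wide, rising 12 mm from the lower wooden step (200 mm wide, 90 deep). The upper step is 16 mm higher than the lower, 200 wide, 75 deep; its edge is 36 mm from the pin on the +x side. z up, x towards the upper step, y along it. Seated, the plate's axes match these, its back edge 15 mm clear of the step. Jars 81 mm tall stand behind the riser.
- plain_clip (a point): Centre of the clip on the other loose plate: dark steel, no hole, otherwise the same size and shape and axes. It stands at the other end of the upper step, some 115 to 135 mm from the brass one. To be left alone.

How it is judged (in metres and radians):
At the end, for the whole second after the job is handed in: The brass plate lies flat (within 5 degrees) on the lower step with the pin in its hole (hole within 13 mm of the pin, underside at least 9 mm below the pin's top), within 15 degrees of square with the riser, and the dark plate is within 25 mm of where it was (horizontal distance between holed_hole and pin_top below 0.013 m and z of holed_hole in the frame of pin_top below -0.009 m and angle between holed_hole's own z axis and vertical below 0.09 rad and angle between the x axis of holed_hole and the x axis of pin_top, either way round below 0.26 rad and distance of plain_clip from where it was at the start of the episode below 0.025 m); the robot touches nothing.
It fails at once if the brass plate is lifted high (its hole more than 45 mm above the pin's top) instead of being slid low (z of holed_hole in the frame of pin_top above 0.045 m).
It fails at once if the dark plate is pushed or carried away (moved more than 25 mm) (distance of plain_clip from where it was at the start of the episode above 0.025 m).
It also fails if it takes over 32 s, if anything falls off the work surface, if the arm or the gripper's body presses on something with over 40 N, if the wrist force passes 120 N, or if a joint passes its speed limit or range.

## Working session

There is one attempt and no reset: what is moved stays moved. The work goes in short steps, Python scripts to look and compute and a tool call to move; the robot and the scene stay as the last step left them, time stands still between calls to the robot, and variables do not carry over. Pictures are saved under pics/ and viewed, at most 10 in all, crops included, and the job is handed in when it is done.

Besides the shell and the picture viewer there is one more tool, called as name(argument=value, ...), one argument or row to a line, values as JSON. step_arm: Moves the arm, as the interface text tells. Its arguments: {"type":"object","properties":{"increments":{"type":"array"},"grip_force":{"type":"number"}},"required":["increments"]}

```bash
mkdir -p pics; cat > h.py <<'E'
import numpy as np, cv2
from plant import r
def snap(n,f=None):
    c=r.camera_params(n); p,d=r.snapshot(n)
    if f: cv2.imwrite('pics/'+f,p[:,:,::-1])
    return c,p,d
def rays(c,uv):
    uv=np.atleast_2d(np.float64(uv)); q=(uv-[c['cx'],c['cy']])/[c['fx'],c['fy']]
    s=q.copy()
    for _ in range(20): s=q/(1+c['k1']*(s**2).sum(1,keepdims=True))
    return np.c_[s,np.ones(len(s))]
def world(c,uv,depth):
    R=np.array(c['R']);t=np.array(c['t']); return (rays(c,uv)*np.reshape(depth,(-1,1))-t)@R
def plane(c,uv,z):
    R=np.array(c['R']);t=np.array(c['t']); o=-R.T@t; d=rays(c,uv)@R
    return o+d*((z-o[2])/d[:,2:3])
def cloud(c,d):
    v,u=np.mgrid[0:400,0:640]; return world(c,np.c_[u.ravel(),v.ravel()],d.ravel()).reshape(400,640,3)
E
python3 - <<'E'
from h import *
s=r.sense();print(s['t'],s['position'],s['orientation'])
for n in ('top','side'):
    c,p,d=snap(n,n+'0.png'); print(n,c['fx'],-np.array(c['R']).T@c['t'],np.array(c['R'])[2]); np.savez(n+'0',p=p,d=d)
E
```

```text
0.0 [ 185.6252859  -595.93467838  229.94097581] [-3.10347548e+00 -4.71880783e-01  1.15167943e-04]
top 497.81897743534574 [ 517.94339565 -122.89065515  918.59478899] [ 0.1002481   0.01967891 -0.99476784]
side 466.22015979693464 [526.90763616 562.76323976 610.19565511] [ 0.11421432 -0.79294273 -0.59849555]
```

View pics/top0.png

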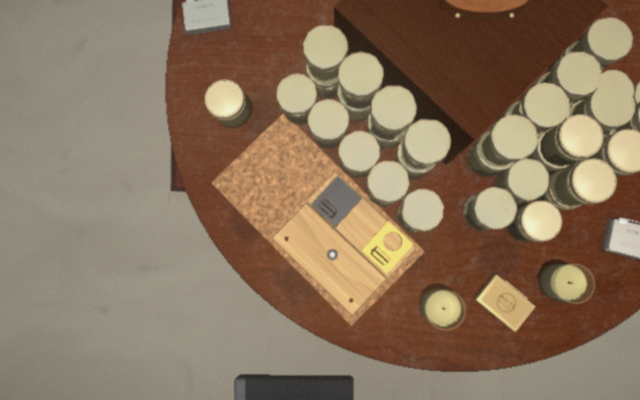

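View pics/side0.png

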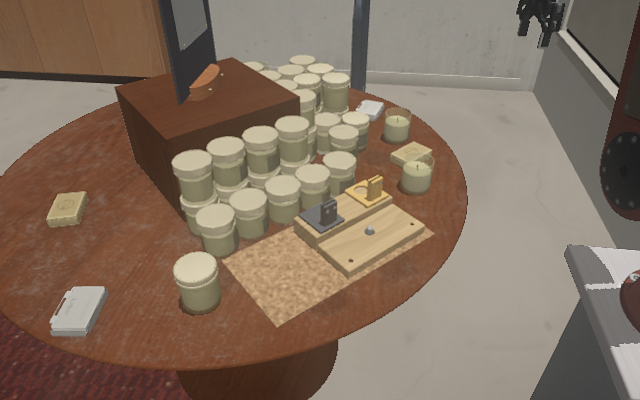

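The top view shows the pin at about (332,254), the brass plate at about (387,247) with its clip at (379,256) and hole at (393,241), and the dark plate at about (336,200). The side view agrees, with jars standing behind the riser.

```bash
python3 - <<'E'
from h import *
c=r.camera_params('top'); z=np.load('top0.npz');p,d=z['p'],z['d']; W=cloud(c,d)
for n,(u,v) in dict(pin=(332,254),low=(320,265),up=(365,220),mat=(270,170),hole=(393,241),bclip=(379,256),bpl=(380,240),dclip=(327,207),dpl=(345,195),jar=(422,208),jar2=(388,182)).items():
    print(n,np.round(W[v,u],1))
hsv=cv2.cvtColor(p,cv2.COLOR_RGB2HSV)
roi=np.zeros((400,640),np.uint8); roi[170:300,270:430]=1
m=((hsv[...,1]>130)&(hsv[...,2]>150)&(hsv[...,0]>20)&(hsv[...,0]<35)).astype(np.uint8)*roi
dk=((p.max(2)<105)&(np.ptp(p.astype(int),axis=2)<25)).astype(np.uint8)*roi
for n,mm in(('brass',m),('dark',dk)):
    cs,_=cv2.findContours(cv2.morphologyEx(mm,cv2.MORPH_CLOSE,np.ones((9,9))),cv2.RETR_EXTERNAL,cv2.CHAIN_APPROX_SIMPLE)
    k=max(cs,key=cv2.contourArea); b=cv2.boxPoints(cv2.minAreaRect(k)); print(n,cv2.contourArea(k),b.round(1).tolist()); print(plane(c,b,W[240,380,2]).round(1).tolist())
cv2.imwrite('pics/crop1.png',cv2.resize(p[165:335,260:440,::-1],None,fx=3.3,fy=3.3,interpolation=cv2.INTER_CUBIC))
E
```

```text
pin [ 530.4 -117.3   35.5]
low [510.9 -95.7  23. ]
up [ 590.4 -175.6   39.4]
mat [687.2  -0.8   2.1]
hole [ 553.5 -224.9   37.1]
bclip [ 526.5 -195.5   89.2]
bpl [ 554.9 -201.5   43.2]
dclip [ 608.  -109.1   90. ]
dpl [ 634.9 -140.3   40.3]
jar [ 607.  -268.6   84.7]
jar2 [ 651.1 -212.    85. ]
brass 175.0 [[367.6000061035156, 253.39999389648438], [374.79998779296875, 244.10000610351562], [391.3999938964844, 256.8999938964844], [384.20001220703125, 266.20001220703125]]
[[531.4, -179.6, 43.2], [547.8, -192.3, 43.2], [525.5, -221.1, 43.2], [509.2, -208.4, 43.2]]
dark 168.0 [[316.5, 204.5], [324.0, 197.0], [338.5, 211.5], [331.0, 219.0]]
[[617.6, -89.7, 43.2], [630.9, -103.0, 43.2], [605.1, -128.7, 43.2], [591.8, -115.5, 43.2]]
```

View pics/crop1.png

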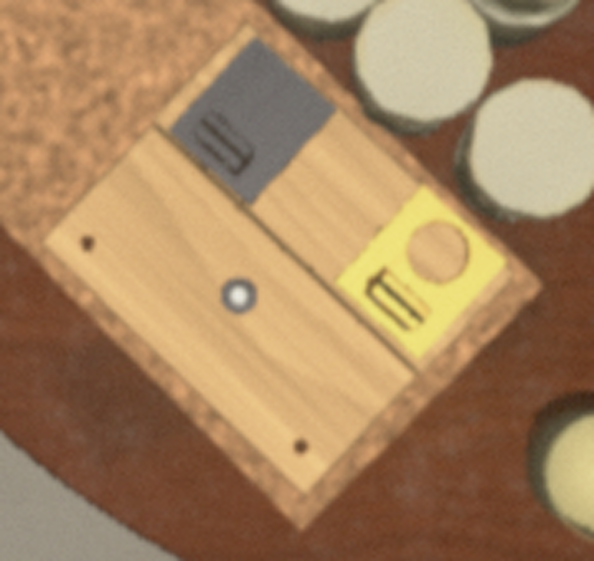

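The crop shows the brass plate's corners at crop (425,185), (507,265), (420,360) and (337,280), its hole at (438,252) and the pin at (238,295). The step edge runs from (157,125) to (413,372).

```bash
python3 - <<'E'
from h import *
c=r.camera_params('top')
P=lambda L,z: plane(c,np.array(L)/3.3+[260-.35,165-.35],z)
b=P([(425,185),(507,265),(420,360),(337,280)],45)
print(b.round(1)); print([np.linalg.norm(b[i]-b[i-1]).round(1) for i in range(4)])
dk=P([(258,38),(335,105),(250,205),(172,135)],45);print(dk.round(1))
h=P([(438,252)],45)[0];print('hole',h)
e=P([(157,125),(413,372)],39);lo=P([(45,242),(305,495)],23);print('edges',e.round(1),lo.round(1))
for n,v in(('edge',e[1]-e[0]),('front',lo[1]-lo[0]),('plate1',b[2]-b[3]),('plate2',b[1]-b[0])): print(n,np.linalg.norm(v),np.degrees(np.arctan2(v[1],v[0])))
print('platex',np.degrees(np.arctan2(*(b[0]-b[3])[1::-1])),np.degrees(np.arctan2(*(b[1]-b[2])[1::-1])))
print('pin',P([(238,295)],35))
print('clip top',P([(383,275),(368,290),(410,330),(427,318)],91), 'bot')
s=r.sense();from scipy.spatial.transform import Rotation as R;print(R.from_rotvec(s['orientation']).as_matrix().round(3))
E
```

```text
[[ 588.8 -216.4   45. ]
 [ 546.3 -259.3   45. ]
 [ 496.3 -212.9   45. ]
 [ 538.2 -169.4   45. ]]
[np.float64(69.0), np.float64(60.4), np.float64(68.3), np.float64(60.4)]
[[ 668.  -127.5   45. ]
 [ 631.7 -168.7   45. ]
 [ 578.  -123.2   45. ]
 [ 615.5  -81.5   45. ]]
hole [ 553.13612114 -222.90654167   45.        ]
edges [[ 621.6  -73.    39. ]
 [ 489.8 -209.7   39. ]] [[ 559.1  -11.3   23. ]
 [ 423.6 -152.9   23. ]]
edge 189.8359543837983 -133.95537594149246
front 195.94026478902538 -133.73734918410446
plate1 60.43365244809681 -133.96480038401765
plate2 60.355733256792014 -134.677168705252
platex -42.939896462630976 -42.85934509094845
pin [[ 530.32291744 -116.85236766   35.        ]]
clip top [[ 539.70532962 -189.97539121   91.        ]
 [ 532.18615997 -182.41160925   91.        ]
 [ 512.29118152 -203.2604023    91.        ]
 [ 518.28302234 -211.80307611   91.        ]] bot
[[ 0.955  0.297 -0.   ]
 [ 0.297 -0.955  0.002]
 [ 0.    -0.002 -1.   ]]
```

step_arm(
  increments=[
    {"dr":[0,0,3],"delta_pos":[3,3.5,0],"claw":0.6},
    {"dr":[0,0,6],"delta_pos":[6.5,7.5,0],"claw":0.6},
    {"dr":[0,0,9],"delta_pos":[10,11.5,0],"claw":0.6},
    {"dr":[0,0,12],"delta_pos":[13.5,15.5,0],"claw":0.6},
    {"dr":[0,0,15],"delta_pos":[17,19.5,-1],"claw":0.6},
    {"dr":[0,0,18],"delta_pos":[20.5,23.5,-2],"claw":0.6},
    {"dr":[0,0,21],"delta_pos":[24,27.5,-3],"claw":0.6},
    {"dr":[0,0,24],"delta_pos":[27.5,31.5,-4],"claw":0.6},
    {"dr":[0,0,27],"delta_pos":[30.5,35.5,-5],"claw":0.6},
    {"dr":[0,0,29],"delta_pos":[33,38.5,-5.5],"claw":0.6},
    {"dr":[0,0,29],"delta_pos":[34,39.8,-6],"claw":0.6},
    {"dr":[0,0,29],"delta_pos":[34,39.8,-6],"claw":0.6},
    {"dr":[0,0,29],"delta_pos":[34,39.8,-6],"claw":0.6},
  ],
  grip_force=40,
)

```text
t: 1.72
position: [525.2, -199.8, 171.3]
orientation: [2.889, 1.233, -0.001]
wrist_force: [-0.3, 0.2, -0.0]
gripper_width: 0.596
finger_force: 0.0
```

```bash
python3 - <<'E'
from h import *
from scipy.spatial.transform import Rotation as R
s=r.sense();print(s['t'],s['position'],s['gripper_width'],R.from_rotvec(s['orientation']).as_matrix().round(3))
c,p,d=snap('wrist','w1.png');W=cloud(c,d);np.savez('w1',p=p,d=d,W=W)
m=(W[...,2]>80)&(W[...,2]<100)&(abs(W[...,0]-527)<30)&(abs(W[...,1]+198)<30)
k=W[m][:,:2];print(len(k),k.mean(0),cv2.minAreaRect(k.astype(np.float32)) if len(k) else '',np.median(W[m][:,2]))
E
```

```text
1.725 [ 525.17456076 -199.7881223   171.30571264] 0.5959198164416099 [[ 0.692  0.722 -0.001]
 [ 0.722 -0.692 -0.001]
 [-0.001 -0.    -1.   ]]
979 [ 527.0781577  -199.27967678] ((525.7847290039062, -200.18251037597656), (30.50154685974121, 14.386913299560547), 46.8463249206543) 90.05457240235143
```

View pics/w1.png

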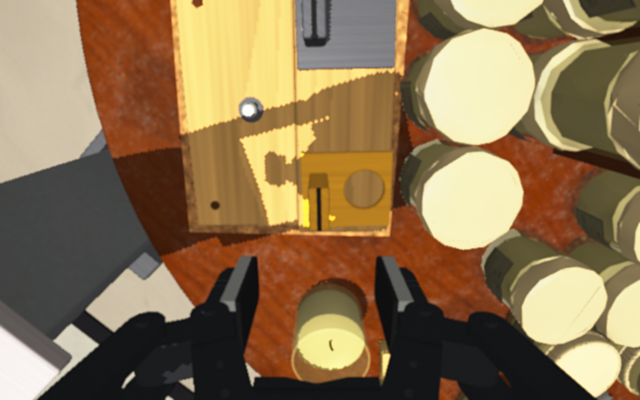

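The wrist view shows the clip at about (318,203), the hole at (364,189), the pin at (250,108) and the dark plate at the top. The clip measures (526,-200), so the tool is already over it.

```bash
python3 - <<'E'
from h import *
c=r.camera_params('wrist')
h=plane(c,[(364,189)],45)[0];p=plane(c,[(250,108)],35)[0];print(h,p,p-h)
e=plane(c,[(296,10),(298,150)],39);v=e[0]-e[1];print(np.degrees(np.arctan2(v[1],v[0])))
b=plane(c,[(391,232),(390,152)],45);v=b[1]-b[0];print(np.degrees(np.arctan2(v[1],v[0])),np.linalg.norm(v))
E
```

```text
[ 553.07153595 -224.06128158   45.        ] [ 531.95297367 -118.92836655   35.        ] [-21.11856228 105.13291503 -10.        ]
46.28401133522951
50.53079472527112 65.84936008949056
```

step_arm(
  increments=[
    {"dr":[0,0,0],"delta_pos":[0,0,-3],"claw":0.6},
    {"dr":[0,0,0],"delta_pos":[0.1,0,-6],"claw":0.6},
    {"dr":[0,0,0],"delta_pos":[0.1,0,-9],"claw":0.6},
    {"dr":[0,0,0],"delta_pos":[0.1,0,-11],"claw":0.6},
    {"dr":[0,0,0],"delta_pos":[0.1,0,-11.5],"claw":0.6},
    {"dr":[0,0,0],"delta_pos":[0.1,0,-11.5],"claw":0.6},
    {"dr":[0,0,0],"delta_pos":[0.1,0,-11.5],"claw":0.0},
    {"dr":[0,0,0],"delta_pos":[0.1,0,-11.5],"claw":0.0},
    {"dr":[0,0,0],"delta_pos":[0.1,0,-11.5],"claw":0.0},
    {"dr":[0,0,0],"delta_pos":[0.1,0,-11.5],"claw":0.0},
    {"dr":[0,0,0],"delta_pos":[0.1,0,-11.5],"claw":0.0},
    {"dr":[0,0,0],"delta_pos":[0.1,0,-11.5],"claw":0.0},
  ],
  grip_force=40,
)

```text
t: 3.28
position: [527.9, -199.3, 57.5]
orientation: [2.887, 1.234, 0.002]
wrist_force: [0.5, -1.1, 6.4]
gripper_width: 0.154
finger_force: 40.4
```

Clip gripped. I'll lift it 3–4 mm, slide it out past the edge and then along to above the pin.

step_arm(
  increments=[
    {"dr":[0,0,0],"delta_pos":[0,0,0.4],"claw":0},
    {"dr":[0,0,0],"delta_pos":[0,0,0.4],"claw":0},
    {"dr":[0,0,0],"delta_pos":[-1,0.95,0.4],"claw":0},
    {"dr":[0,0,0],"delta_pos":[-2.5,2.4,0.4],"claw":0},
    {"dr":[0,0,0],"delta_pos":[-4,3.8,0.4],"claw":0},
    {"dr":[0,0,0],"delta_pos":[-5.5,5.2,0.4],"claw":0},
    {"dr":[0,0,0],"delta_pos":[-6.4,6.1,0.4],"claw":0},
    {"dr":[0,0,0],"delta_pos":[-5.5,7,0.4],"claw":0},
    {"dr":[0,0,0],"delta_pos":[-4.2,8.4,0.4],"claw":0},
    {"dr":[0,0,0],"delta_pos":[-3,9.7,0.4],"claw":0},
    {"dr":[0,0,0],"delta_pos":[-2.2,10.5,0.4],"claw":0},
    {"dr":[0,0,0],"delta_pos":[-2.2,10.5,0.4],"claw":0},
    {"dr":[0,0,0],"delta_pos":[-2.2,10.5,0.4],"claw":0},
  ],
)

```text
t: 4.9
position: [504.5, -93.7, 60.0]
orientation: [-2.888, -1.235, 0.001]
wrist_force: [1.2, 0.7, -1.1]
gripper_width: 0.158
finger_force: 39.2
```

```bash
python3 - <<'E'
from h import *
s=r.sense();print(s['position'],s['wrist_force'],s['gripper_width'])
c,p,d=snap('wrist','w2.png');W=cloud(c,d);np.savez('w2',p=p,d=d)
ct,pt,dt=snap('top');cs,ps,ds=snap('side')
a=cv2.resize(pt[165:335,260:440,::-1],(450,425));b=cv2.resize(ps[160:290,280:450,::-1],(340,260))
o=np.zeros((425,790,3),np.uint8);o[:,:450]=a;o[:260,450:]=b;cv2.imwrite('pics/c2.png',o)
E
```

```text
[504.522807   -93.73768102  60.01802628] [ 1.16039834  0.65969762 -1.05692476] 0.1575288577174435
```

View pics/w2.png

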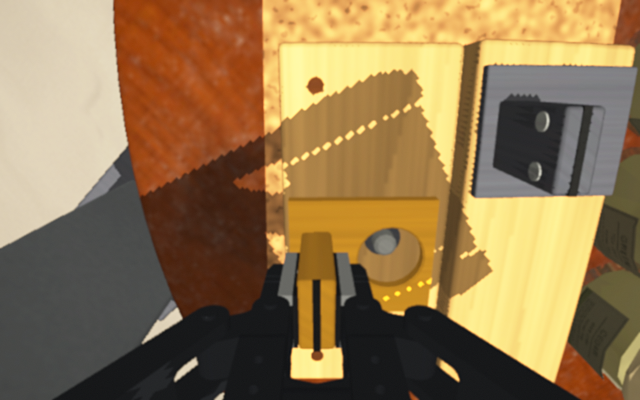

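View pics/c2.png

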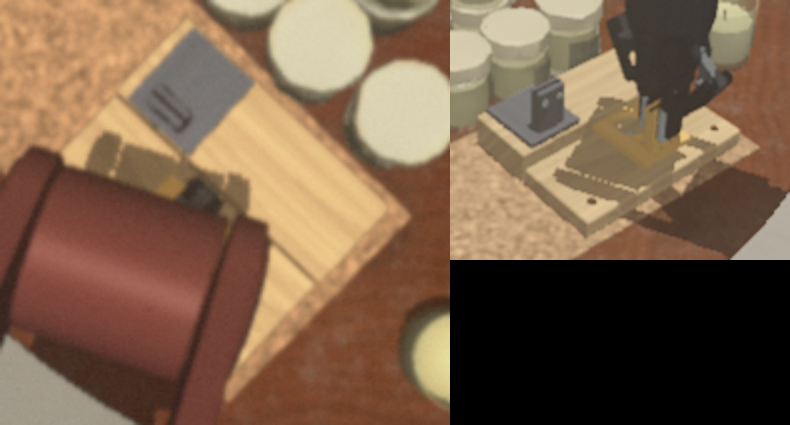

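The wrist view shows the pin at (386,240) inside the hole, whose rim is centred at about (389,255). The dark plate hasn't moved. Next I'll measure the remaining offset.

```bash
python3 - <<'E'
from h import *
c=r.camera_params('wrist');z=np.load('w2.npz');W=cloud(c,z['d'])
print('plate z',W[215,320],W[215,420],W[270,430],'pin',W[241,386])
h=plane(c,[(359,255),(421,255),(389,227),(389,283)],W[215,420,2]);print(h.round(1))
hc=plane(c,[(390,255)],W[215,420,2])[0];p=plane(c,[(386,241)],35)[0];print(hc,p,p-hc)
e=plane(c,[(289,199),(438,199)],W[215,420,2]);v=e[1]-e[0];print(np.degrees(np.arctan2(v[1],v[0])),np.linalg.norm(v))
e=plane(c,[(282,45),(460,44)],23);v=e[1]-e[0];print(np.degrees(np.arctan2(v[1],v[0])))
E
```

```text
plate z [519.69624952 -79.81126706  46.47063422] [ 553.52470998 -112.2044859    46.34036447] [ 539.12031137 -138.33601591   46.48797393] pin [ 531.50732506 -116.99565739   34.06817239]
[[ 519.2 -107.8   46.3]
 [ 541.  -128.8   46.3]
 [ 539.1 -106.7   46.3]
 [ 519.7 -129.8   46.3]]
[ 530.03070129 -118.28379505   46.34036447] [ 531.65141579 -116.55994643   35.        ] [  1.62071451   1.72384862 -11.34036447]
-43.65612722100873 68.81996317886114
-42.92416920157732
```

step_arm(
  increments=[
    {"dr":[0,0,0],"delta_pos":[0.15,0.15,0],"claw":0},
    {"dr":[0,0,0],"delta_pos":[0.15,0.15,-0.4],"claw":0},
    {"dr":[0,0,0],"delta_pos":[0.15,0.15,-0.8],"claw":0},
    {"dr":[0,0,0],"delta_pos":[0.15,0.15,-1.2],"claw":0},
    {"dr":[0,0,0],"delta_pos":[0.15,0.15,-1.5],"claw":0},
    {"dr":[0,0,0],"delta_pos":[0.15,0.15,-1.6],"claw":0},
    {"dr":[0,0,0],"delta_pos":[0.15,0.15,-1.7],"claw":0},
    {"dr":[0,0,0],"delta_pos":[0.15,0.15,-1.7],"claw":0},
  ],
)

```text
t: 6.05
position: [506.3, -92.3, 43.3]
orientation: [2.889, 1.235, 0.0]
wrist_force: [0.1, -0.2, -1.6]
gripper_width: 0.156
finger_force: 39.2
```

step_arm(
  increments=[
    {"dr":[0,0,0],"delta_pos":[0,0,-0.1],"claw":0},
    {"dr":[0,0,0],"delta_pos":[0,0,-0.15],"claw":0},
    {"dr":[0,0,0],"delta_pos":[0,0,-0.15],"claw":0},
  ],
)

```text
t: 6.42
position: [506.3, -92.2, 41.8]
orientation: [-2.889, -1.235, 0.0]
wrist_force: [-0.4, 0.2, -1.6]
gripper_width: 0.158
finger_force: 39.2
```

step_arm(
  increments=[
    {"dr":[0,0,0],"delta_pos":[0,0,-0.1],"claw":0},
    {"dr":[0,0,0],"delta_pos":[0,0,-0.2],"claw":0},
    {"dr":[0,0,0],"delta_pos":[0,0,-0.2],"claw":0},
  ],
)

```text
t: 6.8
position: [506.4, -92.3, 41.5]
orientation: [-2.888, -1.235, 0.001]
wrist_force: [-5.7, 0.9, 9.5]
gripper_width: 0.157
finger_force: 41.0
```

```bash
python3 - <<'E'
from h import *
c,p,d=snap('wrist','w3.png');W=cloud(c,d)
print(r.sense()['wrist_force']); print(W[205:225:10,300:430:20,2].round(1), W[100:130:15,300:420:30,2].round(1))
E
```

```text
[-5.05726603  0.6556805  10.55221801]
[[27.6 28.3 28.7 26.8 27.8 28.7 27.4]
 [28.6 28.1 28.5 27.2 28.2 28.8 28.4]] [[23.1 22.6 21.9 22.7]
 [22.  21.3 21.9 21.8]]
```

View pics/w3.png

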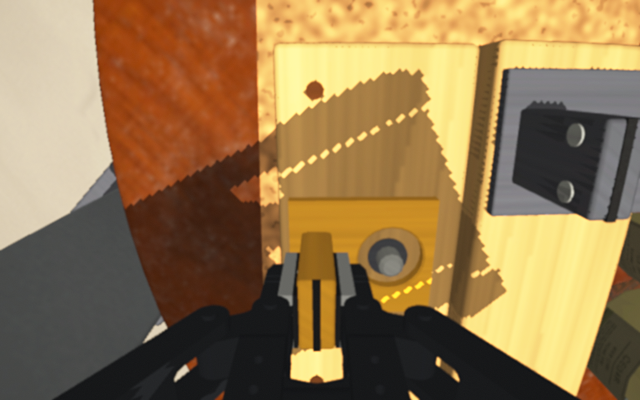

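The picture shows the plate flat on the lower step (top at 28 mm, step at 22 mm) with the pin centred in the hole at (390,258). I'll open the fingers and back off.

step_arm(
  increments=[
    {"dr":[0,0,0],"delta_pos":[0,0,0.1],"claw":0.5},
    {"dr":[0,0,0],"delta_pos":[0,0,0.1],"claw":0.5},
    {"dr":[0,0,0],"delta_pos":[0,0,0.1],"claw":0.5},
    {"dr":[0,0,0],"delta_pos":[0,0,0.1],"claw":0.5},
    {"dr":[0,0,0],"delta_pos":[0,0,0.1],"claw":0.5},
    {"dr":[0,0,0],"delta_pos":[0,0,2],"claw":0.5},
    {"dr":[0,0,0],"delta_pos":[0,0,5],"claw":0.5},
    {"dr":[0,0,0],"delta_pos":[0,0,8],"claw":0.5},
    {"dr":[0,0,0],"delta_pos":[0,0,12],"claw":0.5},
    {"dr":[0,0,0],"delta_pos":[0,0,13],"claw":0.5},
    {"dr":[0,0,0],"delta_pos":[0,0,13],"claw":0.5},
  ],
)

```text
t: 8.22
position: [506.6, -92.3, 170.1]
orientation: [2.888, 1.235, 0.001]
wrist_force: [0.5, 0.2, -0.5]
gripper_width: 0.5
finger_force: 0.0
```

```bash
python3 - <<'E'
from h import *
c,p,d=snap('wrist','w4.png')
E
```

```text
(no output)
```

View pics/w4.png

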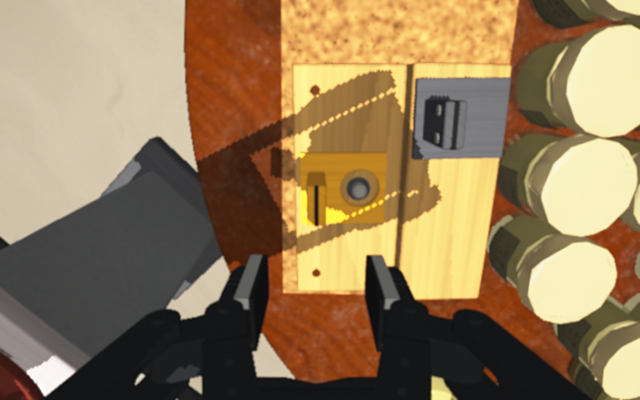

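The plate lies square on the lower step with the pin at (358,188) in the middle of the hole. The gripper is clear, and the dark plate hasn't moved.

```bash
python3 -c "
from plant import r
print(r.job_done())"
```

```text
the job is handed in; nothing more can be done
None
```

The brass plate lies flat and square on the lower step with the pin centred in its hole, the dark plate was left where it was, and the job was handed in at about 8.3 s; no verdict was returned.

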